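Hang a grinding wheel on a swing-out peg

TASK

Swing the folded steel peg on the low perforated board all the way out to its stop, without straining it. Then lift the larger grinding wheel out of its wooden rack and hang it on the peg: push it on until you feel it meet the collar, hold it pressed there for a moment so that it seats square, let it down onto the peg behind the turned-up tip, and let go. The wheel is brittle, so be gentle where it meets the steel, and leave everything else on the bench where it is.

Things in the scene. Friction and masses are not known exactly. Their poses are not given: they have to be found in the camera images.
- peg (a joint): swing of the steel peg about its upright hinge pin, rad: 0 = folded flat along the board, 1.571 = square out from it, on its stop; seen from above it unfolds anticlockwise. The hinge is stiff (3 N at the tip turns it) and stays where it is left. It turns about 90 degrees and meets a firm stop
- plate (a joint): give of the steel hinge plate on the thin board, rad, about the hinge pin: 0 at rest; it springs back. Each 6 N sideways at the peg's tip turns it 0.01; more than 0.04 (some 25 N at the tip) wrenches its fixings
- peg_hinge (a point): point on the upright hinge pin at the height of the peg's centre line, 165 mm above the bench, 24 mm in front of the board's face; x axis along the peg to its tip, z up. On the peg sits a steel set collar, 34 mm diameter, 8 thick, clamped tight by its screw; where differs: its front face, which a hung wheel bears on, is 33 to 67 mm from the pin. 5 to 10 N seats the wheel
- peg_tip (a point): end of the peg's centre line, 125 mm from the hinge pin. The peg is a round bar of 12 diameter (its round end reaches 131 from the pin); at this point it turns straight up, 12 thick, to 14 above the centre line, 8 higher than the bar's top. x axis along the peg, away from the hinge, z up
- board: low dark perforated board (mm): 360 long, 200 high, 12 thick, with the peg's hinge; origin on the bench below its front face, which looks to -y; x along it. Hinge pin at x=50, y=-24. The peg points to -x folded, to -y unfolded. Behind the folded tip is a notch in the top edge, x=-105 to -20, down to z=115: room for a finger. Spanners hang at x=100 to 195, 20 proud
- wheel_centre (a point): centre of the larger grinding wheel: grey stone disc 150 mm across, 20 thick, bore 25, 0.75 kg, y axis = its level axis. It stands upright in a wooden rack between dowels (tops 82 above the bench), centre 95 up; it and the smaller wheel stand 80 apart and may be swapped. Brittle: over 25 N against the peg or board harms it
- tape: bystander: roll of masking tape lying flat, 100 mm across, 25 high, origin under its centre
- spanner: bystander: steel combination spanner 170 mm long lying on the bench, origin under its middle
- screwdriver: bystander: blue-handled screwdriver 190 mm long lying on the bench, origin under its middle
- tin: bystander: closed steel tin 72 mm across, 75 high, origin under its centre
- jar: bystander: glass jar 80 mm across, with three paint brushes standing in it up to 205 high, origin under its centre
- pliers: bystander: blue-handled pliers 155 mm long lying on the bench, origin under the joint
- sander: bystander: blue finishing sander 250 mm long, 130 high, standing on its pad, origin under the pad
- small_centre (a point): bystander: the smaller grinding wheel, 100 mm across, 16 thick, bore 15 (it does not suit the peg), standing in the rack's other slot; this point is its centre

How it is judged:
On the way, in this order (a step that is already met when the one before it is completed fails the run):
1. the peg stands fully out on its stop (within 0.045 rad of square) (value of joint peg above 1.526 rad), for 0.2 s.
2. the wheel, threaded on the peg, bears against the collar with at least 1 N (contact force between wheel and collar_c0 above 1 N and x of wheel_centre in the frame of peg_hinge between 0.035 and 0.09 m and y of wheel_centre in the frame of peg_hinge between -0.012 and 0.012 m and z of wheel_centre in the frame of peg_hinge between -0.012 and 0.012 m), for 0.2 s.
At the end, for the whole second after the job is handed in: Peg within 0.045 rad of square to the board. The larger wheel hangs by its bore on it, at rest and released: back face within 4 mm of the collar, square to the peg within 0.12 rad, centre 3 to 11.5 mm below the peg's centre line and within 5 mm sideways (value of joint peg above 1.526 rad and distance between wheel_centre and collar_c0 below 0.0192 m and x of wheel_centre in the frame of peg_hinge between 0.04 and 0.09 m and y of wheel_centre in the frame of peg_hinge between -0.005 and 0.005 m and z of wheel_centre in the frame of peg_hinge between -0.0115 and -0.003 m and angle between the y axis of wheel_centre and the x axis of peg_hinge, either way round below 0.12 rad and linear speed of wheel below 0.03 m/s and angular speed of wheel below 0.5 rad/s and contact force between the fingers and wheel below 0.1 N); the robot touches nothing.
It fails at once if the peg is forced sideways: its hinge plate is wrenched by more than 0.04 rad (value of joint plate above 0.04 rad or value of joint plate below -0.04 rad).
It fails at once if the wheel is pressed or knocked against the peg or board with more than 25 N (contact force between wheel and board above 25 N).
It fails at once if another thing on the bench is shifted by more than 20 mm (distance of any of tape, spanner, screwdriver, tin, jar, pliers, sander, small_centre from where it was at the start of the episode above 0.02 m).
It also fails if it takes over 72 s, if anything falls off the work surface, if the arm or the gripper's body presses on something with over 40 N, if the wrist force passes 120 N, or if a joint passes its speed limit or range.

ROBOT

A 6-joint arm with a two-finger parallel gripper is mounted at the origin on the work surface. World frame = base frame: x ahead of the robot, y to its left, z up, the work surface at z = 0. Lengths are in m, angles in rad, forces in N, time in s.
With the tool pointing down it reaches from about 0.325 to 0.875 m from the base axis. Payload 4.4 kg.
Tool frame: the origin (TCP) lies at the very end of the fingers, on their centre line; the grasp point (between the pads) lies 19 mm behind it (env.grip_depth is the distance from the TCP to the grasp point, in m); z points along the fingers, y is the direction in which the jaws open and shut (so a half turn about z gives the same grasp; the last joint's range is limited). The gripper opens to 85 mm and grips with 20 to 120 N. Pads are 22 mm wide; open, the fingers measure 114 mm over their backs; the gripper's body (76 mm by 85 mm) begins 54 mm behind the grasp point. The pads swing forward as they close: fully open they stand 13 mm farther back than shut.
Start: joints at [0.983, 0.207, 1.542, -0, 1.393, -0.15], TCP at [0.244, 0.521, 0.197] pointing down, gripper open.
Joint ranges: [-2.73, 2.73], [-0.86, 2.22], [0.23, 2.46], [-1.11, 4.25], [0.08, 2.63], [-2.82, 2.82]. Speed limits (rad/s): [2.79, 2.79, 3.14, 3.14, 3.14, 3.14].

INTERFACE

Orientations are given as a 3x3 rotation matrix whose columns are the frame's x, y, z axes.
In Python, from rig import env, imaging, workorder gives the robot as it stands. Calls block until the motion is done:
- env.movep(position, orientation): joint-space move of the TCP to a pose.
- env.servo_line(position, rot=None, max_speed=0.15): straight line of the TCP; rot=None keeps the orientation; max_speed is the mean speed in m/s.
- env.move_joints(angles): joint-space move.
- env.gripper_open() and env.grab(grasp_force=None): open the fingers fully, or close them until they stop; grasp_force is the grip in N (None keeps the last).
- env.dwell(seconds).
- env.inverse_kinematics(position, orientation): joint angles nearest the present ones, or None.
- env.get_obs(): the state.
- imaging.get_image(name): name is "scene" or "top" or "wrist"; returns a dict with "img" (400x640x3 uint8, red, green, blue), "vertical_fov" (degrees; the focal length in pixels is half the picture's height over the tangent of half this angle, whatever the lens; pixels are square), "cx", "cy" (the principal point, pixels), "xyz" and "rotation" of the camera in the world; the wrist camera has in their place "tool_from_camera" (4x4, takes a point from camera to tool coordinates, whose origin is the TCP and whose axes are the flange's). Camera axes: x right, y up, looking along -z (the intrinsics and any distortion apply to the point x, -y, -z); pixel columns grow to the right and rows downward; lengths in m; the calibration is good to about 2 mm. A picture is of the moment at which its call begins: read the wrist's pose just before it. There is no depth.
A pose or a line that the arm cannot do raises env.IKError and nothing moves.
- workorder.close_job(): hands the job in, once; it reports no verdict.
The state is a dict: "clock": time; "qpos": joint angles; "dq": joint speeds; "effort": joint torques, N m; "eef_pos": TCP position; "tcp_rot": TCP orientation; "contact_force": force on the tool from outside, world axes, zero at the start; "wrist_torque": the same for the moment, N m; "grip_width": finger opening in m.
Only numpy, scipy, OpenCV 4.12 (cv2) and the standard library are available. Lean on these libraries where they do the work, as an engineer would, in place of code of your own. Each camera call takes 0.05 s, during which the arm holds its last target.

## Working session

There is one attempt and no reset: what is moved stays moved. The work goes in short steps, each a Python script; the robot and the scene stay as the last script left them, time stands still between calls to the robot, and variables do not carry over. Pictures are saved under pics/ and viewed, and the job is handed in when it is done.

```bash
ls -la; mkdir -p pics; python3 - <<'E'
from rig import env, imaging, workorder
import cv2,numpy as np
o=env.get_obs()
for k,v in o.items(): print(k,np.round(v,4).tolist())
for n in ["scene","top","wrist"]:
    d=imaging.get_image(n)
    cv2.imwrite(f"pics/{n}0.png",d["img"][:,:,::-1])
    print(n,{k:(np.round(v,4).tolist() if not isinstance(v,str) else v) for k,v in d.items() if k!="img"})
E
```

```text
total 12
drwxr-xr-x  3 agent agent 4096 Dec  6 04:00 .
drwxr-xr-x 23 root  root  4096 Dec  6 04:00 ..
drwxr-xr-x  2 agent agent 4096 Dec  6 04:00 pics
clock 0.0
qpos [0.9825, 0.2074, 1.543, 0.0, 1.3935, -0.1505]
dq [-0.0003, 0.0019, -0.0005, 0.001, -0.0, 0.001]
effort [-0.0, -38.303, -29.1599, -0.0002, 0.0105, -0.0]
eef_pos [0.2433, 0.5201, 0.1963]
tcp_rot [[-0.9057, 0.424, -0.0013], [0.424, 0.9057, -0.0019], [0.0003, -0.0023, -1.0]]
contact_force [0.4996, 0.389, -0.09]
wrist_torque [-0.0386, -0.0011, -0.0017]
grip_width 0.0853
scene {'vertical_fov': 45.459, 'cx': 312.8998, 'cy': 195.476, 'xyz': [1.1191, -0.3471, 1.0577], 'rotation': [[0.492, -0.7125, 0.5002], [0.8705, 0.4103, -0.2718], [-0.0115, 0.5692, 0.8221]]}
top {'vertical_fov': 52.2759, 'cx': 315.3487, 'cy': 194.1522, 'xyz': [0.3686, -0.0664, 0.9984], 'rotation': [[0.0662, 0.9708, -0.2306], [-0.9978, 0.0643, -0.0158], [-0.0005, 0.2311, 0.9729]]}
wrist {'vertical_fov': 68.8908, 'cx': 321.3698, 'cy': 195.9579, 'tool_from_camera': [[0.0005, 0.9561, 0.2932, 0.0738], [1.0, -0.0002, -0.0012, -0.0004], [-0.0011, 0.2932, -0.9561, -0.1761], [0.0, 0.0, 0.0, 1.0]]}
```

View pics/scene0.png

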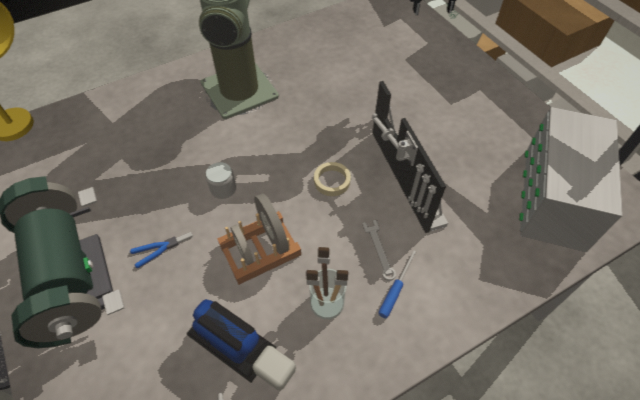

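View pics/top0.png

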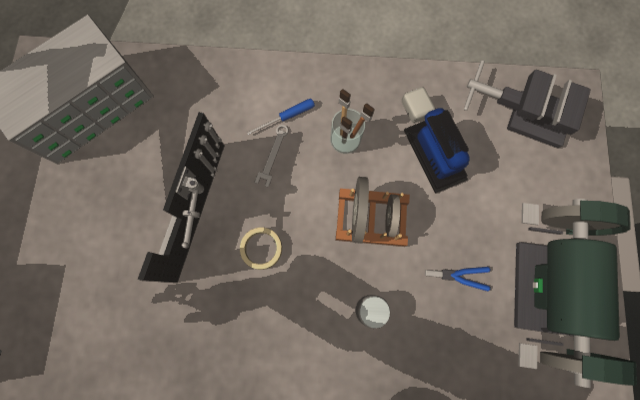

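View pics/wrist0.png

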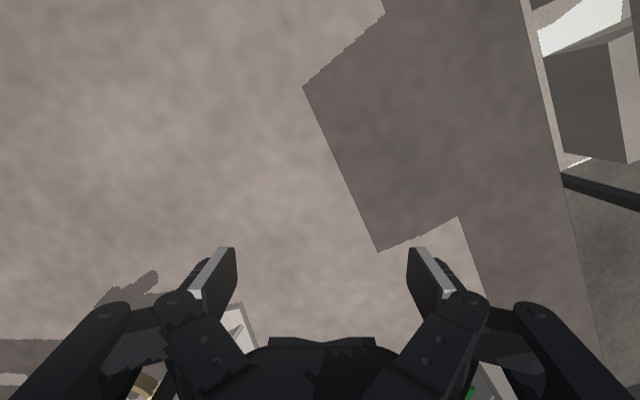

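```bash
cat > h.py <<'E'
from rig import env, imaging, workorder
import cv2,numpy as np
def cam(n):
    o=env.get_obs(); d=imaging.get_image(n)
    f=200/np.tan(np.radians(d["vertical_fov"])/2)
    if n=="wrist":
        T=np.array(d["tool_from_camera"]);R=np.array(o["tcp_rot"])
        C=np.array(o["eef_pos"])+R@T[:3,3];Rc=R@T[:3,:3]
    else: C=np.array(d["xyz"]);Rc=np.array(d["rotation"])
    return dict(img=d["img"],f=f,c=(d["cx"],d["cy"]),C=C,R=Rc)
def ray(k,u,v):
    r=k["R"]@np.array([(u-k["c"][0])/k["f"],-(v-k["c"][1])/k["f"],-1]);return r/np.linalg.norm(r)
def atz(k,u,v,z):
    r=ray(k,u,v);return k["C"]+r*(z-k["C"][2])/r[2]
def proj(k,p):
    q=k["R"].T@(np.array(p)-k["C"]);return np.array([k["c"][0]+k["f"]*q[0]/-q[2],k["c"][1]-k["f"]*q[1]/-q[2]])
def tri(*obs):
    A=np.zeros((3,3));b=np.zeros(3)
    for k,u,v in obs:
        r=ray(k,u,v);P=np.eye(3)-np.outer(r,r);A+=P;b+=P@k["C"]
    x=np.linalg.solve(A,b);return x,[np.linalg.norm(np.cross(ray(k,u,v),x-k["C"])) for k,u,v in obs]
def crop(k,u0,v0,w,h,s,name,pts=()):
    im=cv2.resize(k["img"][v0:v0+h,u0:u0+w],None,fx=s,fy=s,interpolation=cv2.INTER_CUBIC)[:,:,::-1].copy()
    for p in pts:
        u,v=proj(k,p); cv2.circle(im,(int((u+.5-u0)*s),int((v+.5-v0)*s)),3,(0,0,255),-1)
    for u in range((u0//20+1)*20,u0+w,20):
        cv2.line(im,((u-u0)*s,0),((u-u0)*s,6),(0,255,255),1);cv2.putText(im,str(u),((u-u0)*s,16),0,.35,(0,255,255),1)
    for v in range((v0//20+1)*20,v0+h,20):
        cv2.line(im,(0,(v-v0)*s),(6,(v-v0)*s),(0,255,255),1);cv2.putText(im,str(v),(8,(v-v0)*s+4),0,.35,(0,255,255),1)
    cv2.imwrite("pics/"+name,im)
E
python3 - <<'E'
from h import *
k=cam("top");crop(k,130,105,110,180,4,"topb.png".replace("topb","top_board"));crop(k,320,165,110,100,6,"top_wheel.png")
k=cam("scene");crop(k,360,70,100,170,4,"sc_board.png");crop(k,210,180,110,110,6,"sc_wheel.png")
E
```

```text
(no output)
```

View pics/top_board.png

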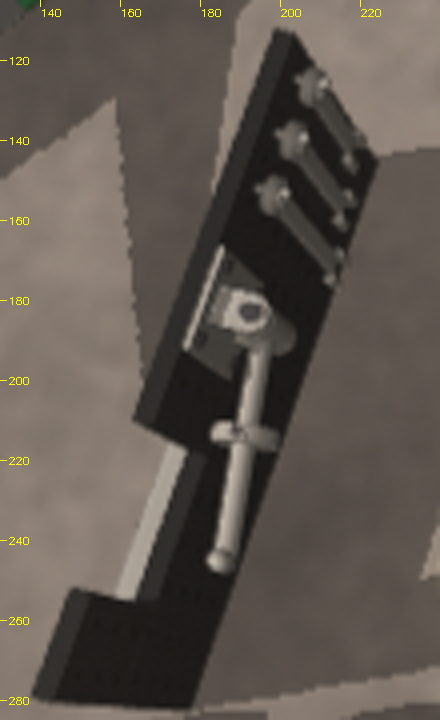

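View pics/top_wheel.png

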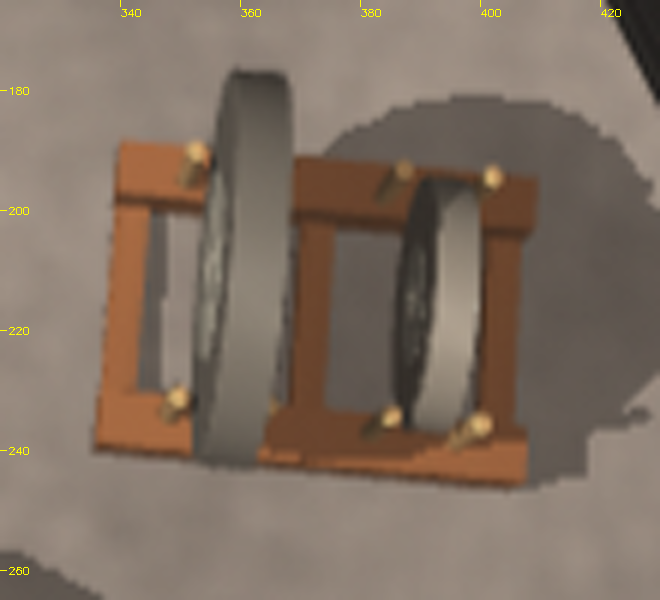

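View pics/sc_board.png

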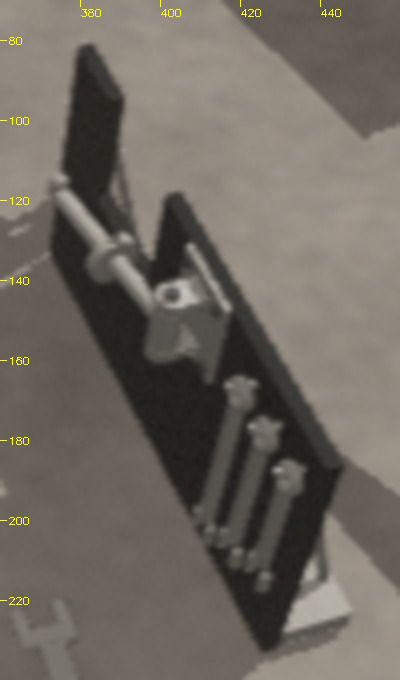

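View pics/sc_wheel.png

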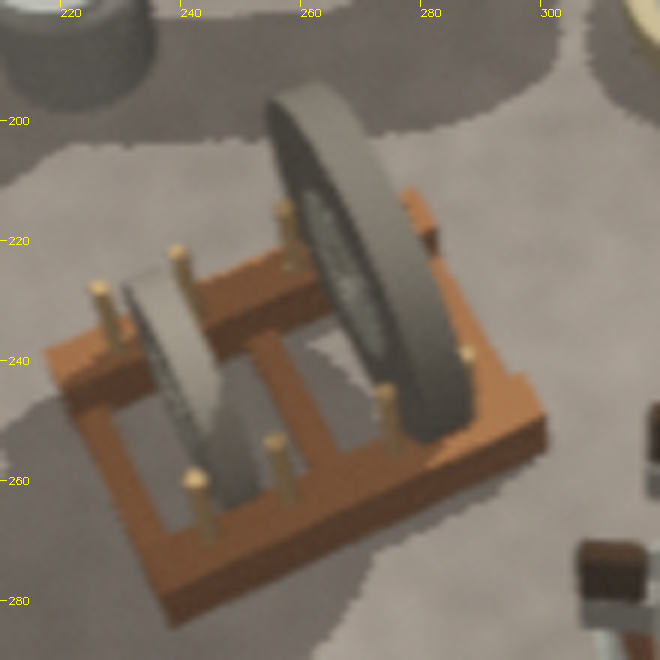

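```bash
cat > fit.py <<'E'
from h import *
from scipy.optimize import least_squares
kt=cam("top");ks=cam("scene")
T=[((180,12,200),277,28),((180,0,200),294,33),((-20,12,200),133,418),((-20,0,200),150,427),((-180,12,200),33,698),((-180,0,200),52,700),((-105,12,200),72,588),((-105,0,200),90,592),((180,0,0),378,158),((-180,0,0),190,710),((-75,-24,179),220,560)]
S=[((-180,0,200),78,47),((-105,0,200),108,103),((-20,0,200),165,197),((-20,12,200),180,193),((180,0,200),328,468),((180,12,200),342,463),((180,0,0),265,648),((-180,0,0),52,258),((-75,-24,179),57,182)]
def W(p,b):
    x,y,a=p;c,s=np.cos(a),np.sin(a);b=np.array(b)/1000.
    return np.array([x+c*b[0]-s*b[1],y+s*b[0]+c*b[1],b[2]])
def res(p):
    r=[]
    for b,u,v in T:r+=list(proj(kt,W(p,b))-(130+u/4-.5,105+v/4-.5))
    for b,u,v in S:r+=list(proj(ks,W(p,b))-(360+u/4-.5,70+v/4-.5))
    return np.array(r)
s=least_squares(res,[.4,.3,-.3],loss="soft_l1");print("board",s.x);print(np.round(s.fun.reshape(-1,2),1).tolist())
for n,b in dict(hinge=(50,-24,165),tip=(-75,-24,165),out=(50,-149,165)).items(): print(n,W(s.x,b))
P=[(250,70),(290,85),(293,180),(290,300),(275,390),(255,462),(225,468),(195,455),(193,380),(197,280),(205,200),(222,110)]
Q=[(268,98),(315,82),(350,110),(395,190),(430,270),(460,350),(473,410),(430,440),(300,220),(275,140)]
th=np.linspace(0,2*np.pi,120)
def cyl(p,R=.075,t=.02,zc=.095):
    x,y,a=p
    e=np.array([np.cos(a),np.sin(a),0]);n=np.array([-np.sin(a),np.cos(a),0])
    return np.array([np.array([x,y,zc])+R*(np.cos(q)*e+np.sin(q)*np.array([0,0,1]))+w*n for q in th for w in(-t/2,t/2)])
def dist(k,pts,p):
    h=cv2.convexHull(np.array([proj(k,c) for c in cyl(p)],np.float32))
    return [cv2.pointPolygonTest(h,(float(a),float(b)),True) for a,b in pts]
def rw(p): return np.array(dist(kt,[(320+u/6-.5,165+v/6-.5) for u,v in P],p)+dist(ks,[(210+u/6-.5,180+v/6-.5) for u,v in Q],p))
g=atz(kt,360,209,.13);print(g)
w=least_squares(rw,[g[0],g[1],0.],diff_step=1e-3,x_scale=[.01,.01,.05],loss="soft_l1");print("wheel",w.x,np.round(w.fun,1))
crop(kt,130,105,110,180,4,"fit_tb.png",[W(s.x,b) for b in [(50,-24,165),(-75,-24,179),(180,0,0),(-180,0,200),(-20,0,115),(-105,0,115)]])
crop(kt,320,165,110,100,6,"fit_tw.png",cyl(w.x));crop(ks,210,180,110,110,6,"fit_sw.png",cyl(w.x))
E
python3 fit.py
```

```text
board [ 0.53736777  0.23000399 -0.19836339]
[[-1.1, 2.0], [0.1, 2.1], [2.4, -6.2], [3.8, -6.9], [-1.3, 2.6], [-0.1, 3.8], [2.7, -7.7], [4.0, -7.1], [-0.2, 3.3], [-0.1, 2.8], [-8.1, -9.2], [-1.2, -1.6], [2.7, 3.6], [2.3, 3.4], [3.1, 3.3], [-1.0, -1.3], [0.4, -1.5], [-1.6, -0.4], [-1.5, -2.5], [10.4, 0.1]]
hinge [0.58165773 0.19662137 0.165     ]
tip [0.45910893 0.2212545  0.165     ]
out [0.55702459 0.07407257 0.165     ]
[ 0.54772785 -0.15116966  0.13      ]
wheel [ 0.55375247 -0.15409694  0.        ] [-0.1 -0.2  0.2 -0.1  0.8  1.5  0.3 -0.6 -0.4 -0.3  0.1  1.  -0.2  0.5
  0.   0.8  1.4  1.5  1.3  1.   1.5  1.7]
```

```bash
python3 - <<'E'
t=open('fit.py').read()
t=t.replace("x,y,a=p;c,s=np.cos(a)","x,y,a,m=p;c,s=np.cos(a)").replace("b=np.array(b)/1000.","b=np.array(b)/1000.;b[0]+=m*(abs(b[0])>.15)",1)
t=t.replace("[.4,.3,-.3]","[.4,.3,-.3,0.]").replace(",((-75,-24,179),220,560)]","]").replace(",((-75,-24,179),57,182)]","]")
t=t.replace("diff_step=1e-3","diff_step=[1e-3,1e-3,.02]").replace("[g[0],g[1],0.]","[g[0],g[1],-.1]")
t=t.replace('g=atz','print("tiptop",tri((kt,184.5,244),(ks,374,116)));g=atz')
open('fit.py','w').write(t)
E
python3 fit.py
```

```text
board [ 0.52326108  0.23354207 -0.19970671  0.01993099]
[[-0.4, -0.4], [0.7, -0.2], [-0.4, 0.6], [1.0, -0.1], [-0.7, -0.3], [0.4, 0.9], [-0.3, -0.6], [1.0, 0.0], [0.3, 1.4], [0.3, 0.5], [-0.1, -0.3], [0.7, -0.3], [0.1, -0.8], [0.9, -0.9], [0.3, 0.5], [1.7, 0.3], [-0.5, 1.3], [-0.5, -1.2]]
hinge [0.56750615 0.20009999 0.165     ]
tip [0.44499055 0.22489772 0.165     ]
out [0.54270842 0.07758439 0.165     ]
tiptop (array([0.44301453, 0.20366115, 0.17105507]), [np.float64(0.0013204170112167252), np.float64(0.0013204170112166083)])
[ 0.54772785 -0.15116966  0.13      ]
wheel [ 0.55368989 -0.15403865 -0.04033028] [-0.1  0.8  0.5 -0.6 -0.2  0.3  0.3  0.5  0.2 -0.4 -0.6 -0.1 -0.2  0.5
  0.4  0.5  0.6  0.3  0.2  0.8  0.6  0.6]
```

```bash
cat >> h.py <<'E'
H=np.array([.5675,.2001]); A0=np.pi-.1997
def pegpose(q,rad=.106,off=.0,z=.150,sgn=1):
    "tool with y along the peg (sgn), x tangential; off = distance of TCP behind peg centre line"
    d=np.array([np.cos(A0+q),np.sin(A0+q)]);t=np.array([-d[1],d[0]])
    p=H+rad*d-off*t
    R=np.array([[sgn*t[0],sgn*d[0],0],[sgn*t[1],sgn*d[1],0],[0,0,-1.]])
    return np.array([p[0],p[1],z]),R
E
python3 - <<'E'
from h import *
for sgn in(1,-1):
    for q,z in[(.12,.3),(.12,.15),(.5,.15),(1,.15),(1.57,.15)]:
        p,R=pegpose(q,off=.022,z=z,sgn=sgn);j=env.inverse_kinematics(p,R);print(sgn,q,np.round(p,3),None if j is None else np.round(j,2))
E
```

```text
1 0.12 [0.464 0.23  0.3  ] [ 0.29  0.02  1.54 -0.    1.58 -2.77]
1 0.12 [0.464 0.23  0.15 ] [ 0.29  0.13  1.73 -0.    1.28 -2.77]
1 0.5 [0.46 0.19 0.15] None
1 1 [0.478 0.139 0.15 ] [ 0.11  0.09  1.78 -0.    1.27  2.45]
1 1.57 [0.525 0.101 0.15 ] [ 0.03  0.17  1.69 -0.    1.28  1.8 ]
-1 0.12 [0.464 0.23  0.3  ] [ 0.29  0.02  1.54 -0.    1.58  0.37]
-1 0.12 [0.464 0.23  0.15 ] [ 0.29  0.13  1.73 -0.    1.28  0.37]
-1 0.5 [0.46 0.19 0.15] [ 0.22  0.09  1.78 -0.    1.27 -0.08]
-1 1 [0.478 0.139 0.15 ] [ 0.11  0.09  1.78 -0.    1.27 -0.69]
-1 1.57 [0.525 0.101 0.15 ] [ 0.03  0.17  1.69 -0.    1.28 -1.34]
```

```bash
python3 - <<'E'
from h import *
env.grab(20)
p,R=pegpose(.17,off=.027,z=.30,sgn=-1)
env.movep(p,R)
o=env.get_obs();print(o["clock"],o["eef_pos"],o["grip_width"],o["contact_force"])
k=cam("wrist");crop(k,0,0,640,400,1,"w1.png",[[*(H+r*np.array([np.cos(A0+.17),np.sin(A0+.17)])),.165] for r in (0,.03,.06,.09,.125)])
E
```

```text
2.625 [0.46177417 0.2309607  0.29954482] -0.00016619814305808117 [-0.46559379 -0.39739616 -0.0283852 ]
```

View pics/w1.png

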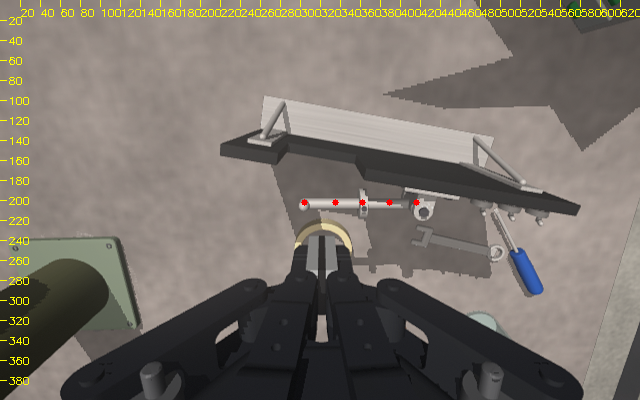

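```bash
python3 - <<'E'
from h import *
k=cam("wrist");d=np.array([np.cos(A0+.17),np.sin(A0+.17)])
crop(k,280,170,160,70,5,"w2.png",[[*H,.165],[*H,.19],[*(H+.125*d),.165],[*(H+.125*d),.179],[*(H+.05*d),.165]])
E
```

```text
(no output)
```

View pics/w2.png

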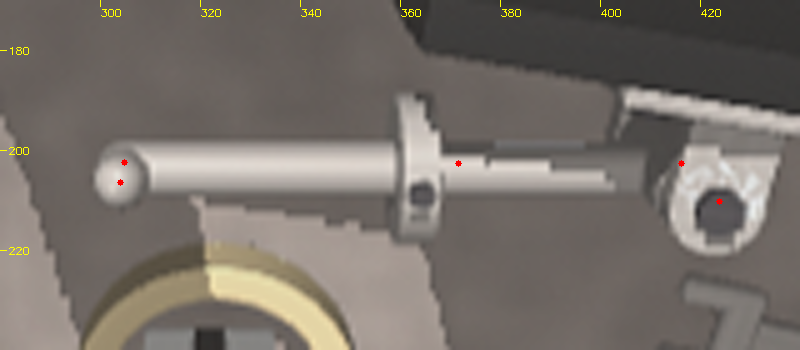

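```bash
python3 - <<'E'
from h import *
def F():
    f=np.array(env.get_obs()["contact_force"]);return f
p,R=pegpose(.17,off=.027,z=.150,sgn=-1)
env.servo_line(p,R,max_speed=.12)
env.dwell(.1);f0=F();o=env.get_obs();print(o["clock"],o["eef_pos"]-p,f0)
for q in np.arange(.17,1.40,.08):
    p,R=pegpose(q,off=.0175,sgn=-1,z=.15)
    env.servo_line(p,R,max_speed=.06)
    f=F()-f0;o=env.get_obs();t=-R[:2,0]
    print(round(q,2),round(o["clock"],2),"tang",np.round(f[:2]@t,2),"rad",np.round(f[:2]@-R[:2,1],2),np.round(f[2],2))
    if np.linalg.norm(f)>9: print("STOP");break
k=cam("top");crop(k,130,105,150,180,4,"t2.png")
E
```

```text
4.225 [0.00073878 0.00023828 0.00098606] [0.67632119 1.05395199 0.23876261]
0.17 4.53 tang 0.86 rad 1.16 0.13
0.25 4.83 tang 0.92 rad 1.47 -0.65
0.33 5.12 tang 1.01 rad 1.34 -0.46
0.41 5.41 tang 1.25 rad 0.45 -0.07
0.49 5.7 tang 0.53 rad 0.82 -0.33
0.57 5.99 tang 0.2 rad 1.82 0.13
0.65 6.28 tang 0.54 rad 0.52 -0.63
0.73 6.58 tang 0.16 rad 1.05 0.95
0.81 6.87 tang 1.29 rad 1.22 0.06
0.89 7.16 tang 0.31 rad 1.07 0.33
0.97 7.45 tang -0.69 rad 1.18 -0.53
1.05 7.74 tang -0.3 rad 0.38 -1.02
1.13 8.03 tang -0.1 rad 1.42 -0.73
1.21 8.32 tang -0.43 rad 1.48 -0.35
1.29 8.62 tang -0.24 rad 1.02 -0.38
1.37 8.91 tang -0.31 rad 0.91 -0.74
```

View pics/t2.png

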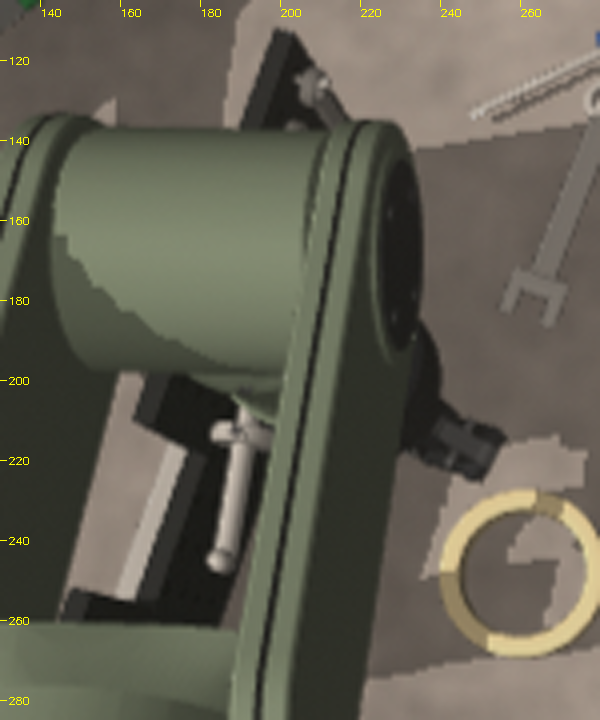

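```bash
python3 - <<'E'
from h import *
k=cam("wrist");crop(k,0,0,640,400,1,"w3.png")
k=cam("scene");crop(k,340,60,160,150,4,"s3.png")
print(env.get_obs()["eef_pos"],env.get_obs()["clock"])
E
```

```text
[0.50959566 0.10959989 0.14992081] 9.0583
```

View pics/w3.png

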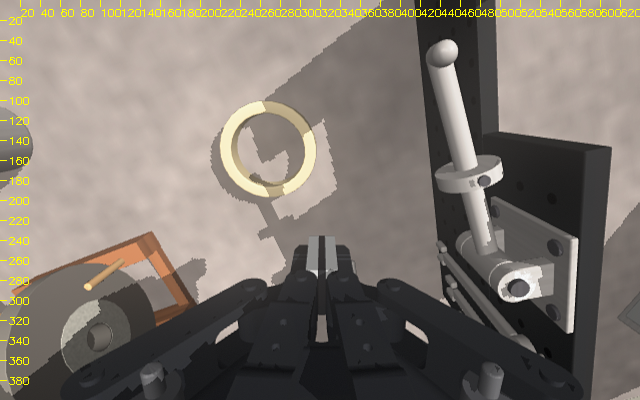

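View pics/s3.png

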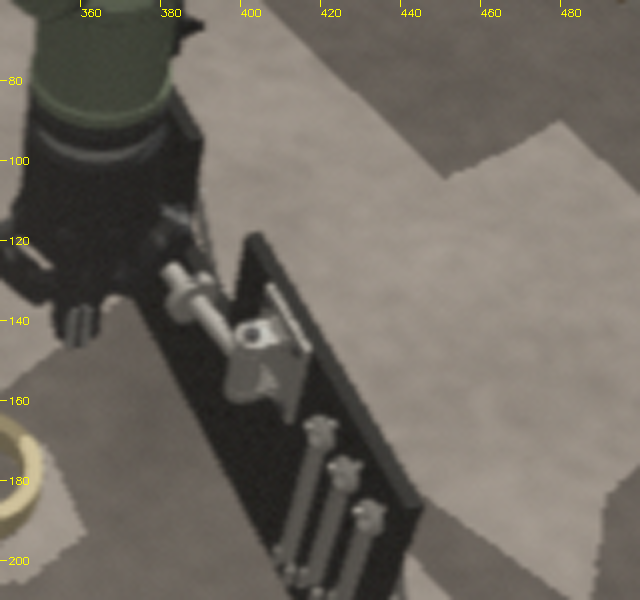

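```bash
python3 - <<'E'
from h import *
o=env.get_obs();e=np.array(o["eef_pos"]);R=np.array(o["tcp_rot"]);print(R.round(3).tolist(),o["grip_width"])
d=np.array([np.cos(A0+.17),np.sin(A0+.17)])
for n in("scene","wrist"):
    k=cam(n);print(n,proj(k,e),proj(k,e-R[:,2]*.02),[proj(k,[*(H+r*d),z]).round(0).tolist() for r,z in((0,.165),(0,.19),(.125,.165),(.125,.179))])
for q in(.0,.17,.25,.4): print(pegpose(q,off=.0175,sgn=-1)[0], H+.106*np.array([np.cos(A0+q),np.sin(A0+q)]))
E
```

```text
[[-0.92, 0.391, -0.0], [0.391, 0.92, 0.0], [0.001, -0.0, -1.0]] -0.00021205017816872414
scene [356.8132072  152.83143122] [357.3425661  147.54019345] [[402.0, 150.0], [403.0, 144.0], [374.0, 117.0], [375.0, 113.0]]
wrist [321.64726476 224.995755  ] [321.71564074 238.25884071] [[492.0, 261.0], [518.0, 285.0], [442.0, 55.0], [454.0, 50.0]]
[0.4670782  0.23827999 0.15      ] [0.46360663 0.22112778]
[0.46206642 0.22074002 0.15      ] [0.46154675 0.20324774]
[0.46075419 0.21224831 0.15      ] [0.46163407 0.19477045]
[0.46013741 0.19616001 0.15      ] [0.46361927 0.17900989]
```

```bash
python3 - <<'E'
from h import *
print(env.grip_depth)
o=env.get_obs();e=np.array(o["eef_pos"]);R=np.array(o["tcp_rot"])
k=cam("scene");crop(k,335,110,60,50,12,"s4.png",[e-R[:,2]*z+R[:,1]*y for z in(0,.01,.02,.03) for y in (-.014,.014)])
k=cam("wrist");crop(k,260,200,120,90,6,"w4.png",[e-R[:,2]*z+R[:,1]*y for z in(0,.01,.02,.03) for y in (-.014,.014)])
E
```

```text
0.0187
```

View pics/s4.png

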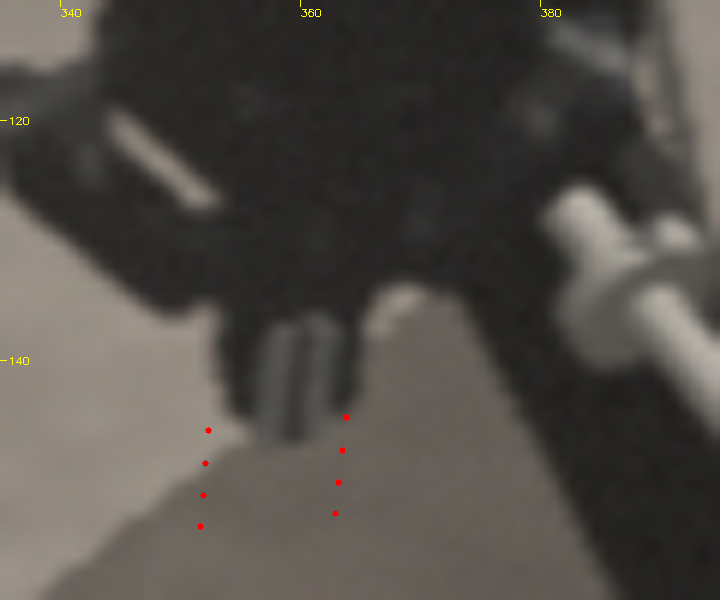

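View pics/w4.png

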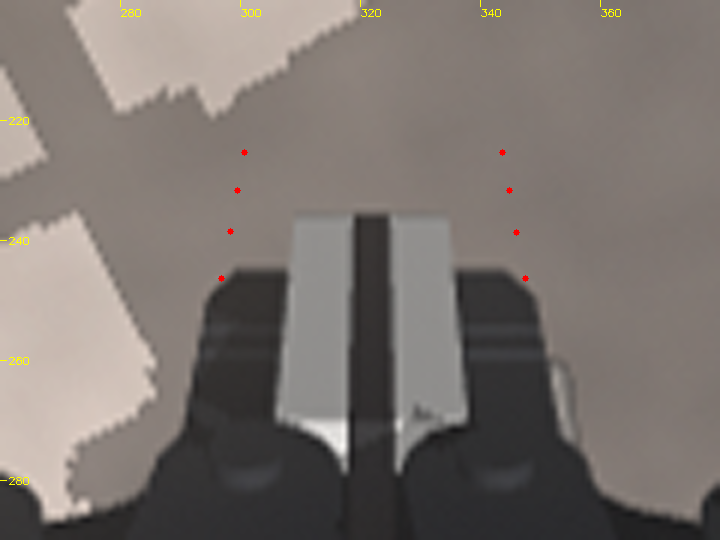

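```bash
python3 - <<'E'
from h import *
o=env.get_obs();e=np.array(o["eef_pos"]);R=np.array(o["tcp_rot"])
for n in("scene","wrist"):
    k=cam(n)
    for s in(0,.01,.013,.02):
        print(n,s,[proj(k,e+R@np.array([x,y,-s])).round(1).tolist() for x in(-.011,.011) for y in(-.008,.008)])
E
```

```text
scene 0 [[354.4, 156.7], [360.8, 156.0], [352.9, 149.8], [359.3, 149.2]]
scene 0.01 [[354.6, 154.0], [361.1, 153.4], [353.1, 147.2], [359.6, 146.6]]
scene 0.013 [[354.7, 153.2], [361.2, 152.6], [353.2, 146.4], [359.7, 145.8]]
scene 0.02 [[354.8, 151.4], [361.4, 150.8], [353.4, 144.5], [359.9, 143.9]]
wrist 0 [[309.6, 240.5], [333.8, 240.5], [309.2, 209.1], [334.2, 209.1]]
wrist 0.01 [[309.0, 247.4], [334.4, 247.4], [308.6, 214.7], [334.9, 214.7]]
wrist 0.013 [[308.8, 249.7], [334.7, 249.7], [308.4, 216.5], [335.2, 216.5]]
wrist 0.02 [[308.4, 255.2], [335.2, 255.2], [307.9, 220.8], [335.7, 220.9]]
```

```bash
python3 - <<'E'
from h import *
o=env.get_obs();e=np.array(o["eef_pos"])
env.servo_line(e+[-.03,-.12,.1],max_speed=.2)
o=env.get_obs();e=np.array(o["eef_pos"]);R=np.array(o["tcp_rot"])
k=cam("scene");u,v=proj(k,e).astype(int);print(o["clock"],u,v)
crop(k,u-60,v-75,120,95,6,"s5.png",[e+R@np.array([0,0,-s]) for s in(0,.02,.04,.06,.08,.1)]+[e+R@np.array([-.011,y,-s]) for s in(0,.02,.04,.06,.08,.1) for y in (-.01,.01)])
E
```

```text
10.3 307 136
```

View pics/s5.png

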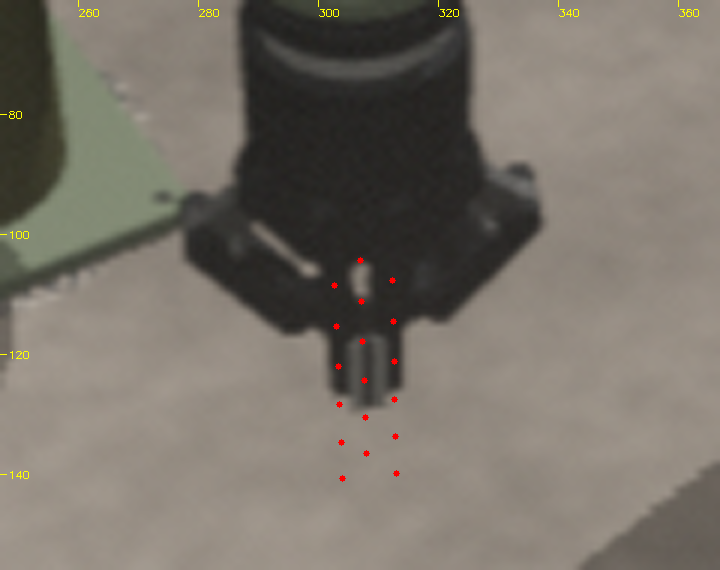

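```bash
python3 - <<'E'
from h import *
def F(): return np.array(env.get_obs()["contact_force"])
p,R=pegpose(.17,rad=.11,off=.0245,z=.25,sgn=-1);env.movep(p,R)
p[2]=.16;env.servo_line(p,R,max_speed=.15);env.dwell(.1);f0=F()
bad=False
for z in(.145,.13,.118):
    p[2]=z;env.servo_line(p,R,max_speed=.06);f=F()-f0;print(z,f.round(2))
    if np.linalg.norm(f)>8: print("STOP");bad=True;break
if not bad:
  f0=F()
  for q in(.19,.23,.27,.31):
    p,R=pegpose(q,rad=.11,off=.0175,sgn=-1,z=.118)
    env.servo_line(p,R,max_speed=.05)
    f=F()-f0;t=-R[:2,0];print(q,"tang",np.round(f[:2]@t,2),"rad",np.round(f[:2]@-R[:2,1],2),np.round(f[2],2))
    if np.linalg.norm(f)>10: print("STOP");break
print(env.get_obs()["clock"])
k=cam("scene");crop(k,340,70,110,110,5,"s6.png")
k=cam("wrist");crop(k,0,0,640,400,1,"w6.png")
E
```

```text
0.145 [ 0.61 -0.12 -0.6 ]
0.13 [-0.22  0.98 -0.66]
0.118 [ 0.67  0.41 -0.16]
0.19 tang 0.56 rad 0.67 -0.7
0.23 tang -1.35 rad -0.48 0.85
0.27 tang -0.94 rad 0.41 0.29
0.31 tang -0.82 rad 0.88 1.58
14.9333
```

View pics/s6.png

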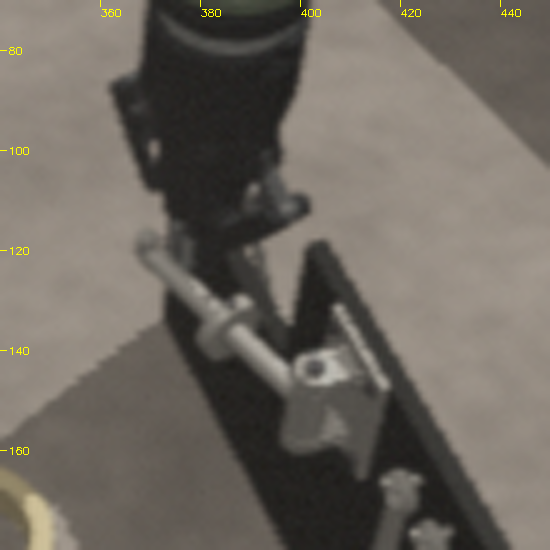

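View pics/w6.png

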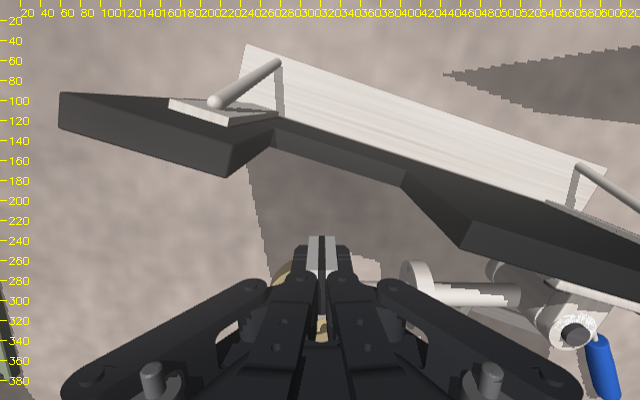

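```bash
python3 - <<'E'
from h import *
def F(): return np.array(env.get_obs()["contact_force"])
for q in np.arange(.41,1.42,.1):
    p,R=pegpose(q,rad=.11,off=.0175,sgn=-1,z=.118)
    env.servo_line(p,R,max_speed=.08)
    f=F();t=-R[:2,0];print(round(q,2),"tang",np.round(f[:2]@t,2),"rad",np.round(f[:2]@-R[:2,1],2),np.round(f[2],2))
    if np.linalg.norm(f)>10: print("STOP");break
print(env.get_obs()["clock"])
k=cam("scene");crop(k,340,70,110,110,5,"s7.png")
k=cam("wrist");crop(k,0,0,640,400,1,"w7.png")
E
```

```text
0.41 tang -0.13 rad -0.01 0.39
0.51 tang 0.15 rad 0.49 0.46
0.61 tang 0.3 rad 0.34 -0.35
0.71 tang -0.66 rad -0.21 0.15
0.81 tang 0.17 rad 0.44 -0.11
0.91 tang 0.07 rad -0.18 0.59
1.01 tang 0.4 rad 0.8 -0.76
1.11 tang -0.15 rad -0.12 -0.7
1.21 tang -0.3 rad -0.46 -1.42
1.31 tang 0.34 rad -0.03 0.62
1.41 tang -0.31 rad -0.44 -0.62
18.2417
```

View pics/s7.png

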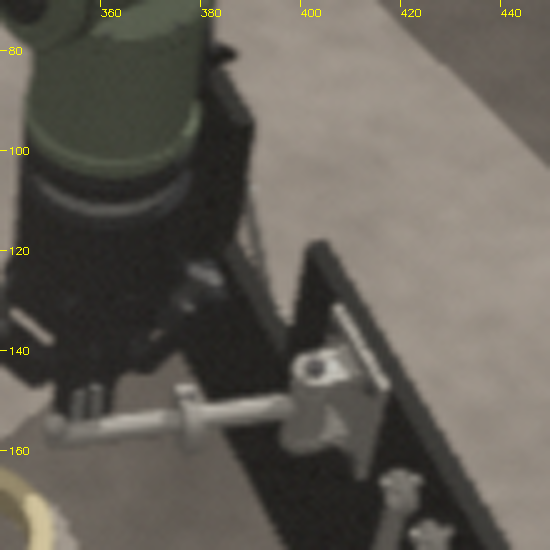

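View pics/w7.png

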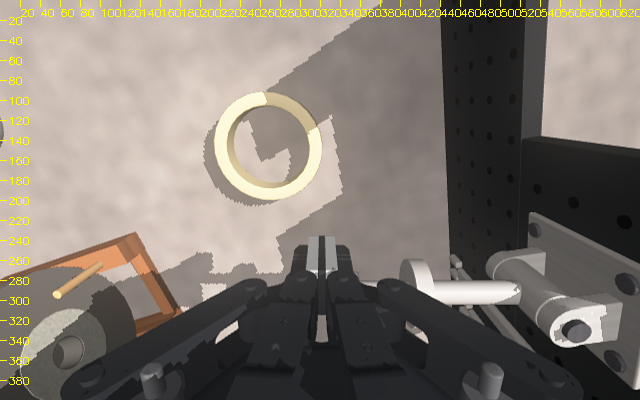

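```bash
python3 - <<'E'
from h import *
def F(n=5):
    a=[]
    for _ in range(n): env.dwell(.012);a.append(env.get_obs()["contact_force"])
    return np.mean(a,0)
f0=F()
for q in list(np.arange(1.44,1.50,.02))+list(np.arange(1.50,1.66,.01)):
    p,R=pegpose(q,rad=.11,off=.0175,sgn=-1,z=.118)
    env.servo_line(p,R,max_speed=.03)
    f=F();t=-R[:2,0];e=env.get_obs()["eef_pos"];ft=f[:2]@t
    print(round(q,3),"tang",np.round(ft,2),"rad",np.round(f[:2]@-R[:2,1],2),np.round(f[2],2),"lag",np.round((p[:2]-e[:2])@t*1000,2))
    if abs(ft)>6.5 : print("STOP");break
print(env.get_obs()["clock"])
k=cam("scene");crop(k,340,70,110,110,5,"s8.png",[[*(H+r*np.array([np.cos(A0+1.571),np.sin(A0+1.571)])),.165] for r in (0,.03,.06,.125)])
E
```

```text
1.44 tang -2.05 rad 0.04 0.96 lag 0.45
1.46 tang -2.54 rad -0.45 1.02 lag 0.18
1.48 tang -2.18 rad -1.05 0.54 lag -0.06
1.5 tang -2.23 rad -0.79 0.2 lag -0.08
1.5 tang -1.78 rad -0.89 0.03 lag -0.06
1.51 tang -2.7 rad -1.17 0.2 lag 0.12
1.52 tang -2.06 rad -1.65 0.3 lag -0.03
1.53 tang -2.11 rad -1.64 0.04 lag -0.06
1.54 tang -2.26 rad -1.54 -0.08 lag -0.07
1.55 tang -2.35 rad -1.82 0.0 lag -0.08
1.56 tang -2.35 rad -1.51 -0.3 lag -0.1
1.57 tang -2.36 rad -1.4 -0.01 lag -0.07
1.58 tang -4.42 rad -1.59 1.68 lag 0.61
1.59 tang -7.1 rad -1.98 2.54 lag 1.44
STOP
22.475
```

View pics/s8.png

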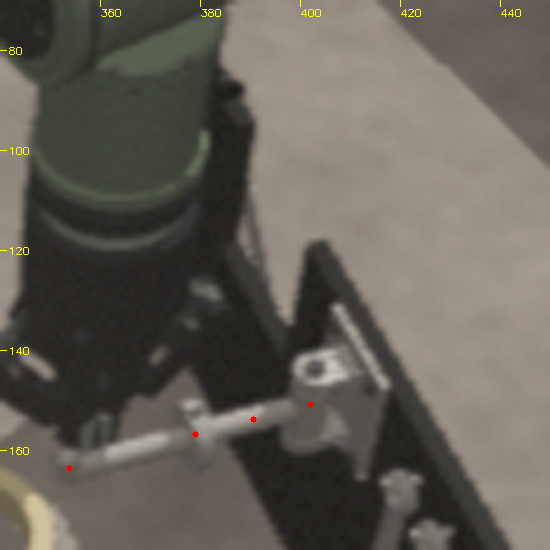

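```bash
python3 - <<'E'
from h import *
p,R=pegpose(1.575,rad=.11,off=.0275,sgn=-1,z=.118)
env.servo_line(p,R,max_speed=.1)
p[2]=.27;env.servo_line(p,R,max_speed=.25)
a=-.04
y=np.array([-np.sin(a),np.cos(a),0]);z=np.array([0,0,-1.]);x=np.cross(y,z);R=np.array([x,y,z]).T
env.gripper_open()
env.movep([.5537-.03,-.154,.23],R)
o=env.get_obs();print(o["clock"],o["eef_pos"],o["qpos"],o["contact_force"])
k=cam("wrist");crop(k,0,0,640,400,1,"w9.png")
k2=cam("top");crop(k2,130,105,150,180,4,"t9.png",[[*(H+r*np.array([np.cos(A0+1.571),np.sin(A0+1.571)])),.165] for r in (0,.03,.06,.125)])
k3=cam("scene");crop(k3,340,70,110,110,5,"s9.png",[[*(H+r*np.array([np.cos(A0+1.571),np.sin(A0+1.571)])),.165] for r in (0,.03,.06,.125)])
import pickle;pickle.dump(k,open("w9.pkl","wb"));pickle.dump(k2,open("t9.pkl","wb"));pickle.dump(k3,open("s9.pkl","wb"))
E
```

```text
25.3333 [ 0.52396546 -0.15325435  0.23024918] [-4.43634692e-01  1.20211521e-01  1.57292883e+00  8.07061225e-04
  1.44822775e+00 -1.97476746e+00] [-1.15543281  0.13461339  0.14261212]
```

View pics/w9.png

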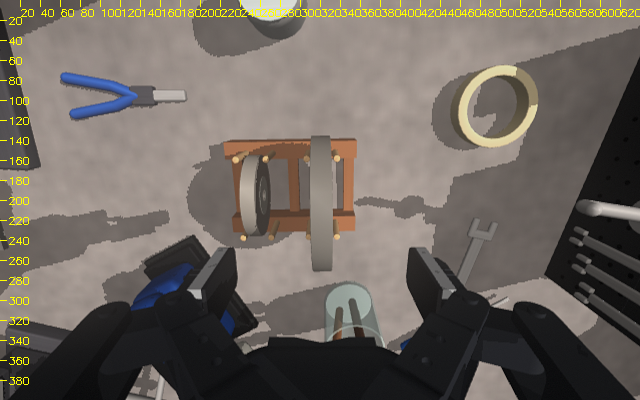

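View pics/t9.png

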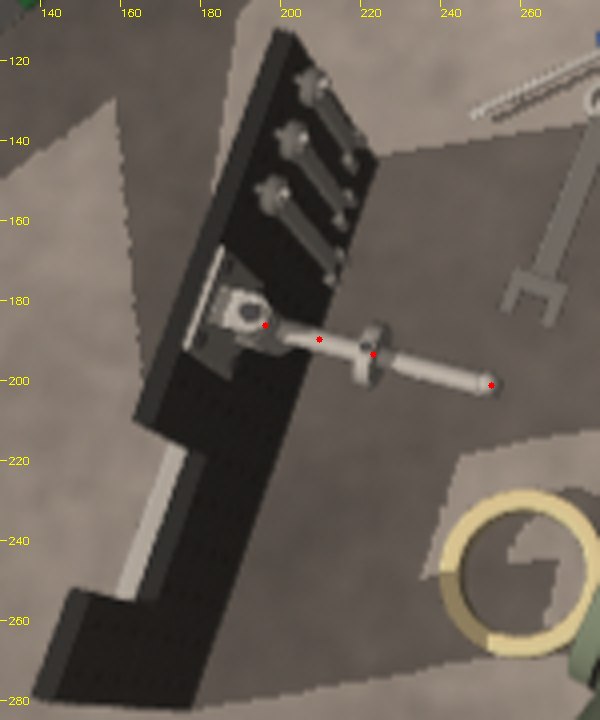

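View pics/s9.png

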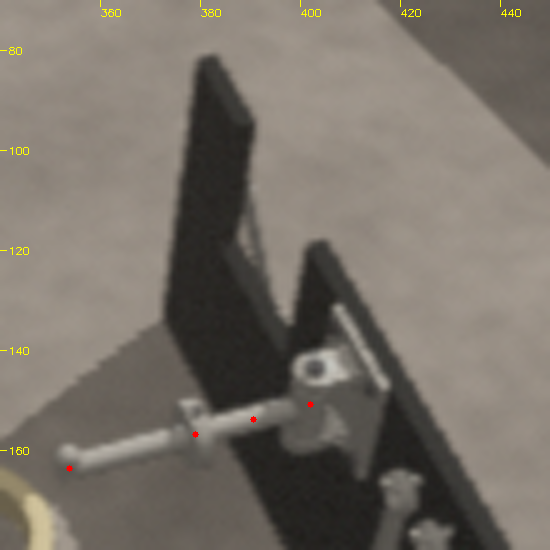

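```bash
python3 - <<'E'
import pickle
from h import *
k=pickle.load(open("w9.pkl","rb"));crop(k,280,125,80,155,5,"w10.png".replace("10","10a"))
E
```

```text
(no output)
```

View pics/w10a.png

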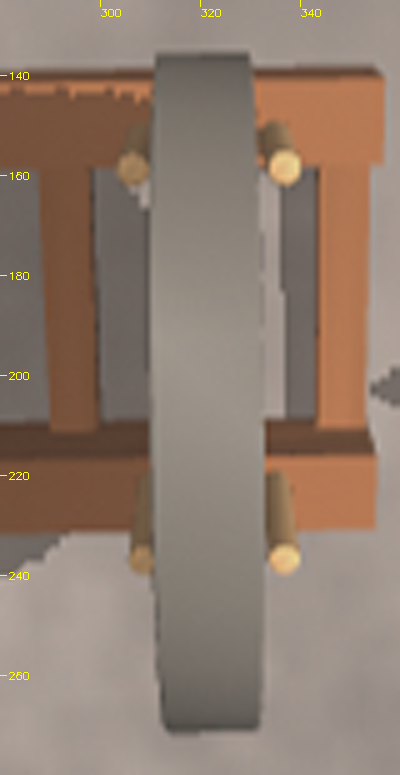

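```bash
python3 - <<'E'
import pickle
from h import *
from scipy.optimize import least_squares
src=open('fit.py').read()
exec(src[src.index("th=np"):src.index("def rw")])
k=pickle.load(open("w9.pkl","rb"))
P=[(175,53),(230,53),(255,100),(263,250),(266,400),(265,550),(262,690),(185,731),(240,731),(162,690),(157,600),(150,450),(150,300),(152,150)]
pp=[(280+u/5-.5,125+v/5-.5) for u,v in P]
fu=lambda p:np.array(dist(k,pp,p))
for a0 in(-.04,.0,-.08):
    w=least_squares(fu,[.5537,-.154,a0],diff_step=[1e-3,1e-3,.05],x_scale=[.01,.01,.05]);print(w.x,w.fun.round(1))
crop(k,280,125,80,155,5,"w10b.png",cyl(w.x))
E
```

```text
[ 0.55334869 -0.1547806  -0.02595496] [ 0.6  0.7  0.4 -0.1 -0.1  0.3  0.5  0.8  0.7  0.4  0.4 -0.2  0.1  0.3]
[ 0.55334869 -0.15478059 -0.02595429] [ 0.6  0.7  0.4 -0.1 -0.1  0.3  0.5  0.8  0.7  0.4  0.4 -0.2  0.1  0.3]
[ 0.55334869 -0.15478064 -0.02595704] [ 0.6  0.7  0.4 -0.1 -0.1  0.3  0.5  0.8  0.7  0.4  0.4 -0.2  0.1  0.3]
```

View pics/w10b.png

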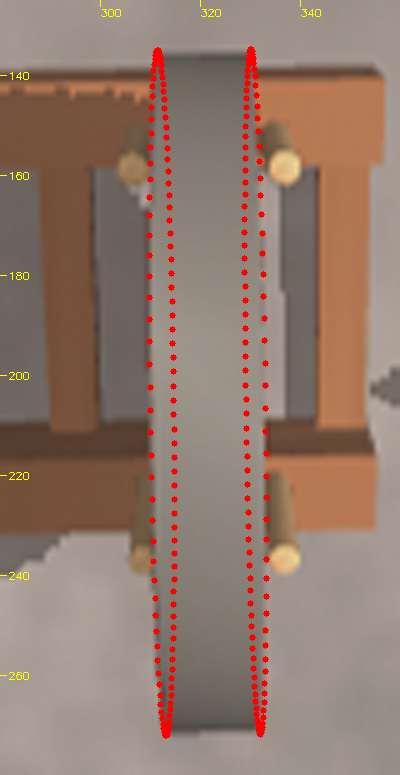

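```bash
cat >> h.py <<'E'
def Ry(ang):
    "tool down with y along direction angle ang"
    y=np.array([np.cos(ang),np.sin(ang),0]);z=np.array([0,0,-1.]);return np.array([np.cross(y,z),y,z]).T
E
python3 - <<'E'
from h import *
R=Ry(np.pi/2-.03)
W=np.array([.5534,-.1547])
env.servo_line([*W,.23],R,max_speed=.2)
env.servo_line([*W,.13],R,max_speed=.2)
env.dwell(.05);f0=np.array(env.get_obs()["contact_force"])
env.servo_line([*W,.100],R,max_speed=.08)
o=env.get_obs();print(o["clock"],o["eef_pos"],o["contact_force"]-f0)
k3=cam("scene");crop(k3,200,150,120,120,5,"s11.png")
E
```

```text
27.0083 [ 0.5528938  -0.15449149  0.0991702 ] [1.60370226 1.23181099 1.36146136]
```

View pics/s11.png

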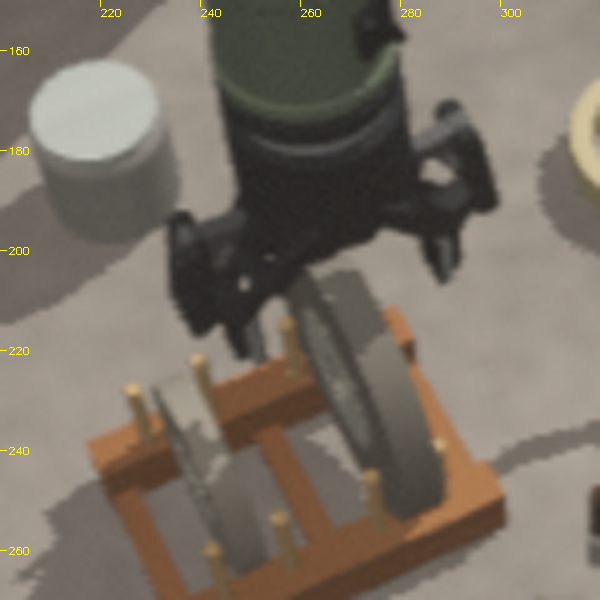

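```bash
python3 - <<'E'
from h import *
env.grab(70)
o=env.get_obs();print(o["clock"],o["eef_pos"],o["grip_width"],np.round(o["contact_force"],2))
e=np.array(o["eef_pos"])
env.servo_line([e[0],e[1],.135],max_speed=.08)
env.servo_line([e[0],e[1],.215],max_speed=.2)
env.dwell(.1)
o=env.get_obs();print(o["clock"],o["eef_pos"],o["grip_width"],np.round(o["contact_force"],2),np.round(o["wrist_torque"],2))
k3=cam("scene");crop(k3,200,100,140,150,4,"s12.png")
k=cam("wrist");crop(k,0,0,640,400,1,"w12.png")
E
```

```text
27.6667 [ 0.55351295 -0.15477434  0.10026873] 0.0188748268656579 [-0.36  0.2   0.92]
28.9083 [ 0.55163023 -0.15392502  0.21203291] 0.019035747139657333 [-0.18 -0.91 -6.26] [ 0.07  0.03 -0.01]
```

View pics/s12.png

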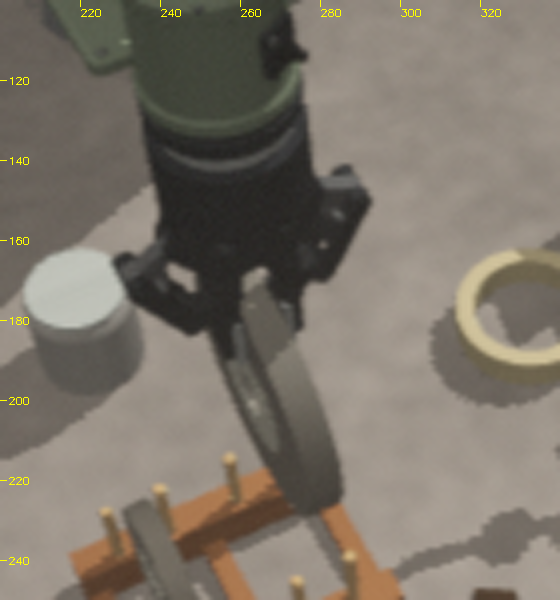

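View pics/w12.png

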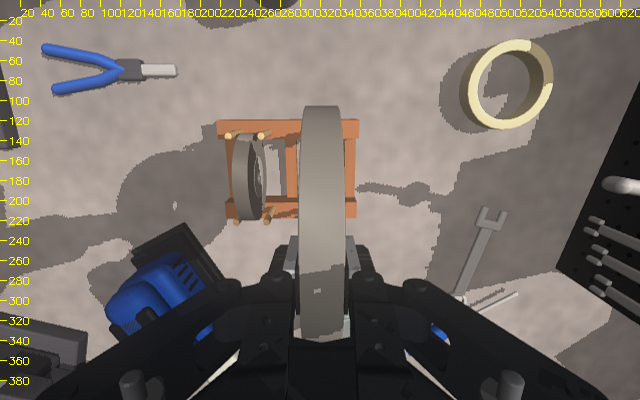

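```bash
python3 - <<'E'
from h import *
import pickle
o=env.get_obs();k=cam("wrist");pickle.dump((k,o),open("w13.pkl","wb"))
print(o["eef_pos"],o["clock"])
crop(k,285,95,75,120,6,"w13a.png");crop(k,270,230,110,120,6,"w13b.png")
E
```

```text
[ 0.55188767 -0.15406738  0.21222953] 29.0083
```

View pics/w13a.png

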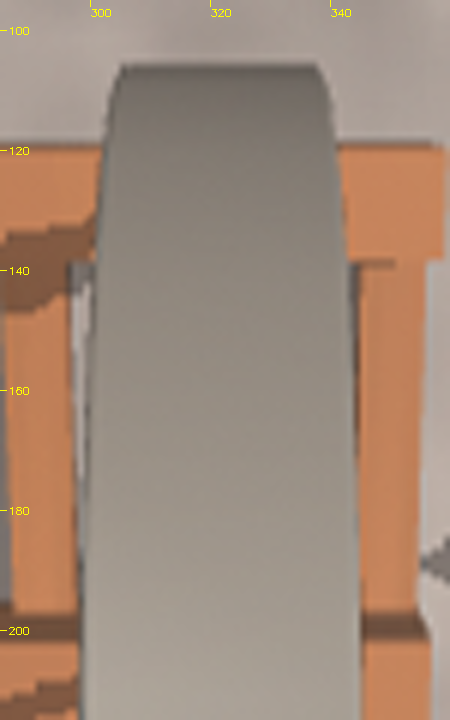

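View pics/w13b.png

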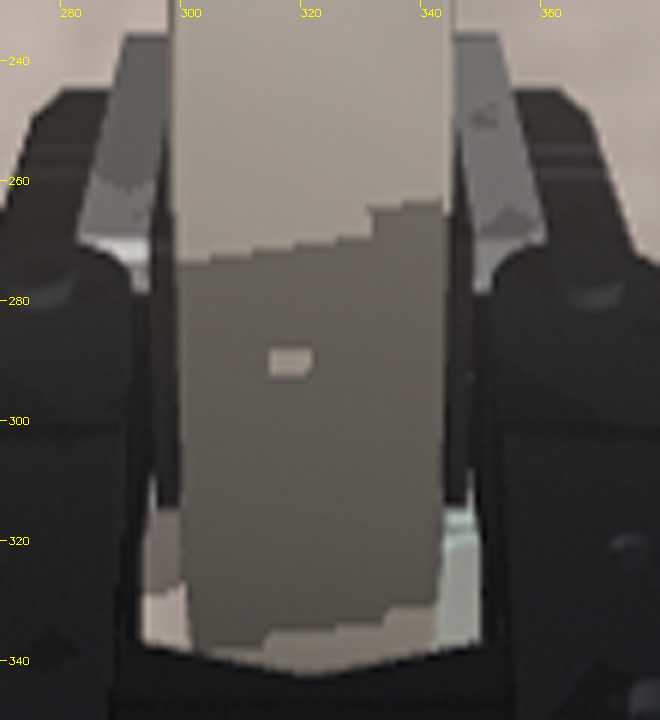

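```bash
python3 - <<'E'
from h import *
import pickle
k,o=pickle.load(open("w13.pkl","rb"));e=np.array(o["eef_pos"]);R=np.array(o["tcp_rot"]);print(R.round(4).tolist())
th=np.linspace(0,2*np.pi,720)
def ext(dx,dz,r=.075):
    P=np.array([proj(k,e+R@np.array([dx+r*np.cos(t),y,dz+r*np.sin(t)])) for t in th for y in(-.01,.01)])
    m=abs(P[:,1]-190)<3; return P[:,1].min(),P[m,0].min(),P[m,0].max()
for dx in(-.002,0,.002):
    for dz in(.002,.0053,.008): print(dx,dz,np.round(ext(dx,dz),1))
E
```

```text
[[-0.9995, 0.03, -0.0047], [0.03, 0.9995, 0.0021], [0.0048, 0.002, -1.0]]
-0.002 0.002 [108.3 298.7 347. ]
-0.002 0.0053 [108.3 299.2 346.4]
-0.002 0.008 [108.2 299.6 345.9]
0 0.002 [104.7 298.5 347.2]
0 0.0053 [104.7 299.  346.6]
0 0.008 [104.8 299.5 346.1]
0.002 0.002 [101.1 298.3 347.5]
0.002 0.0053 [101.2 298.8 346.8]
0.002 0.008 [101.3 299.3 346.3]
```

```bash
cat >> h.py <<'E'
D=np.array([np.cos(A0+np.pi/2),np.sin(A0+np.pi/2)]);TT=np.array([-D[1],D[0]])
RH=Ry(np.pi/2-.1997)
OFF=np.array([.0004,.0053]) # wheel centre = eef +.0004*TT, -.0053 z
def wheel():
    e=np.array(env.get_obs()["eef_pos"]);v=e[:2]+OFF[0]*TT-H
    return np.array([v@D,v@TT,e[2]-OFF[1]-.165])   # along peg, lateral, height
def cmd(r,lat,h,corr=(0,0,0)):
    p=H+(r+corr[0])*D+(lat-OFF[0]+corr[1])*TT
    return [p[0],p[1],.165+h+OFF[1]+corr[2]]
E
python3 - <<'E'
from h import *
env.movep(cmd(.185,0,.03),RH)
env.servo_line(cmd(.165,0,.0047,(0,0,.0025)),RH,max_speed=.1)
env.dwell(.2)
c=np.array([0,0,.0025]);w=wheel();print(w)
c+=np.array([.165,0,.0047])-w
env.servo_line(cmd(.165,0,.0047,c),RH,max_speed=.1);env.dwell(.2)
print(wheel(),c,env.get_obs()["clock"],env.get_obs()["tcp_rot"].round(4).tolist())
o=env.get_obs();print(o["contact_force"])
k=cam("scene");crop(k,320,90,110,120,6,"s14.png",[[*(H+r*D),.165] for r in(.125,.06)])
k=cam("top");crop(k,190,120,140,150,5,"t14.png",[[*(H+r*D),.165] for r in(.125,.06)])
E
```

```text
[0.16521933 0.00050999 0.00768124]
[ 0.16479025 -0.00043738  0.00432088] [-0.00021933 -0.00050999 -0.00048124] 30.8917 [[-0.9801, 0.1984, 0.0002], [0.1984, 0.9801, -0.0], [-0.0003, 0.0, -1.0]]
[-0.40964202 -0.01812574 -5.51190863]
```

View pics/s14.png

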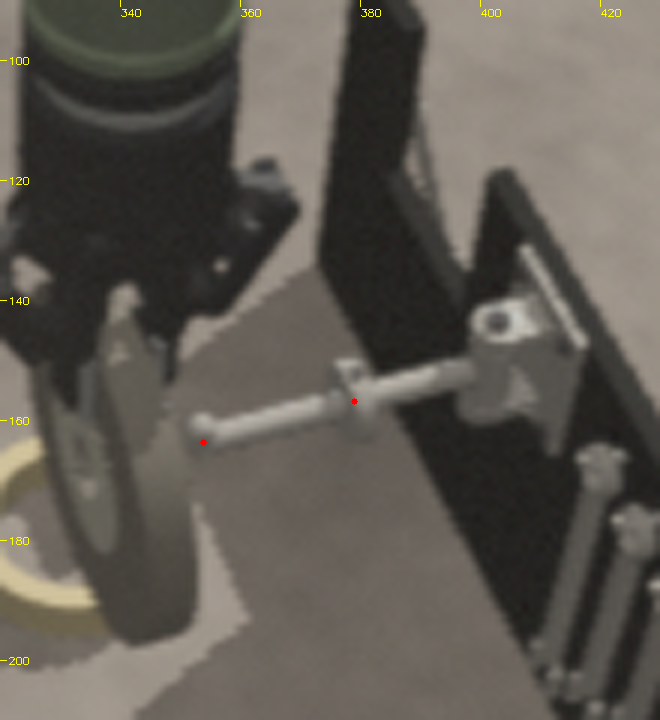

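View pics/t14.png

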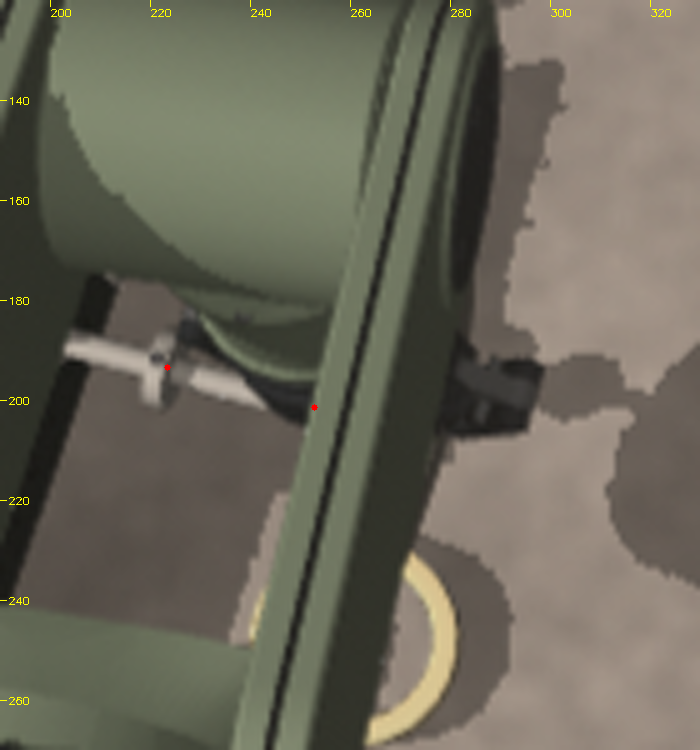

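```bash
python3 - <<'E'
from h import *
E_=[];
for _ in range(6): env.dwell(.02);E_.append(wheel())
print(np.array(E_).round(4));w=np.mean(E_,0)
c=np.array([*(H+w[0]*D+w[1]*TT),.165+w[2]])
pts=[]
for r,ys in((.075,(-.01,.01)),(.0125,(.01,))):
    for t in np.linspace(0,2*np.pi,60):
        for y in ys: pts.append(c+r*np.cos(t)*np.array([*TT,0])+r*np.sin(t)*np.array([0,0,1])+y*np.array([*D,0]))
k=cam("scene");crop(k,315,130,55,75,10,"s15.png",pts);crop(k,315,130,55,75,10,"s15r.png")
E
```

```text
[[ 0.1648 -0.0004  0.0043]
 [ 0.1648 -0.0005  0.0043]
 [ 0.1648 -0.0004  0.0043]
 [ 0.1648 -0.0004  0.0043]
 [ 0.1648 -0.0005  0.0043]
 [ 0.1648 -0.0005  0.0043]]
```

View pics/s15.png

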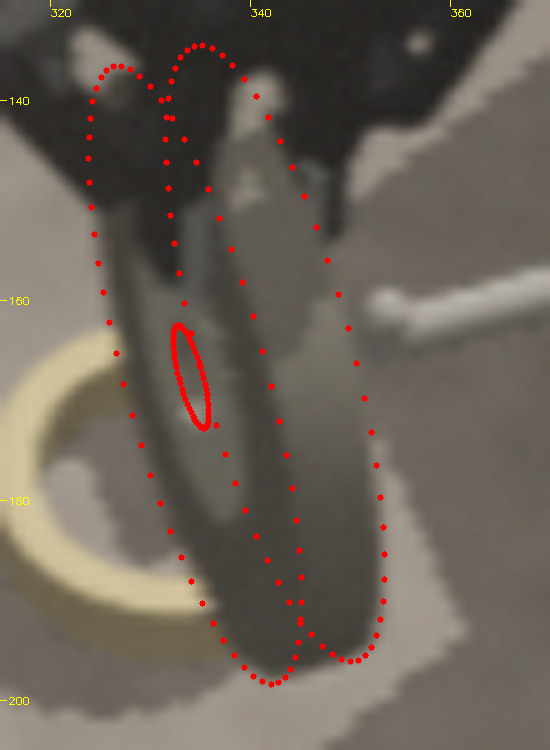

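View pics/s15r.png

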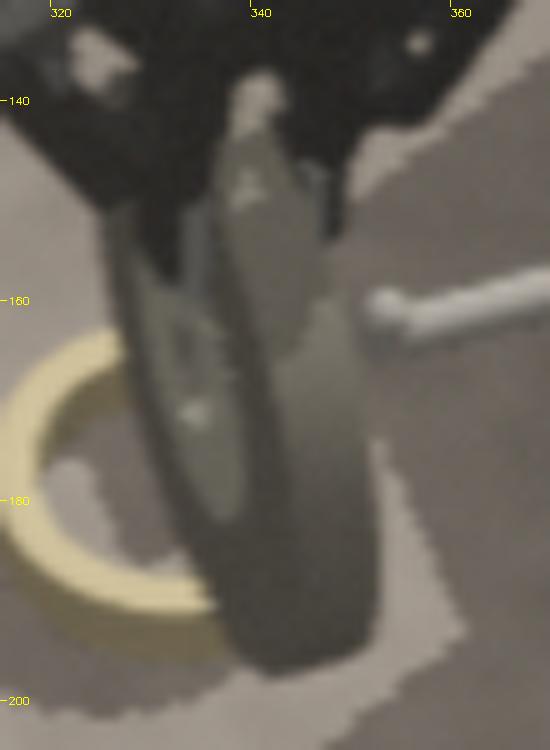

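```bash
cat > fw.py <<'E'
from h import *
from scipy.optimize import least_squares
th=np.linspace(0,2*np.pi,180)
def cyl2(p,r=.075,t=.02):
    al,la,h,yaw=p[:4]; 
    c=np.array([*(H+al*D+la*TT),.165+h])
    n=np.array([*(D*np.cos(yaw)+TT*np.sin(yaw)),0]);e=np.array([n[1],-n[0],0])
    return np.array([c+r*(np.cos(q)*e+np.sin(q)*np.array([0,0,1]))+w*n for q in th for w in(-t/2,t/2)])
def dist2(k,pts,p,r=.075,t=.02):
    h=cv2.convexHull(np.array([proj(k,c) for c in cyl2(p,r,t)],np.float32))
    return np.array([cv2.pointPolygonTest(h,(float(a),float(b)),True) for a,b in pts])
E
python3 - <<'E'
from fw import *
k=cam("scene")
P=[(325.5,152),(328,165),(331,178),(334.2,187),(338,195),(341.5,197.5),(347,196),(351.5,193),(353,185),(352.5,175),(350.5,165),(340,142.5)]
P=[(u-.5,v-.5) for u,v in P]
print(dist2(k,P,[.1648,-.0004,.0043,0]).round(1))
for nm,f,x0,ds in [("pos",lambda p:dist2(k,P,p),[.165,0,.004,.001],[.005,.3,.05,10]),("posr",lambda p:dist2(k,P,p,p[4]),[.165,0.001,.004,.001,.075],[.005,.3,.05,10,.005])]:
    w=least_squares(f,x0,diff_step=ds,x_scale=[.01,.01,.01,.05,.01][:len(x0)],loss="soft_l1");print(nm,w.x.round(4),w.fun.round(1))
E
```

```text
[ 1.2  1.4  0.8  0.5 -0.   0.7  1.1  1.3  0.5 -0.1 -0.1  1.9]
pos [ 0.1458 -0.0437 -0.0607  0.0003] [ 0.1  0.5 -0.  -0.2 -0.8 -0.1  0.4  0.7 -0.1 -0.7 -0.8  0.6]
posr [ 0.1761  0.0331  0.0415 -0.0071  0.0641] [-0.3  0.5  0.1 -0.  -0.5 -0.1  0.   0.7  0.1 -0.5 -0.7  0.3]
```

```bash
cat >> h.py <<'E'
def FF(n=4):
    a=[]
    for _ in range(n): env.dwell(.012);a.append(env.get_obs()["contact_force"])
    f=np.mean(a,0);return np.array([f[:2]@D,f[:2]@TT,f[2]])
E
python3 - <<'E'
from h import *
c=np.array([0,0,-.0])
c=np.array([-.00022,-.00051,-.00048])+[0,.0004,.0004]
env.servo_line(cmd(.160,0,.0047,c),RH,max_speed=.04);env.dwell(.1)
f0=FF(8);print(f0,wheel().round(4),env.get_obs()["clock"])
np.save("f0.npy",f0)
for r in list(np.arange(.154,.105,-.004)):
    env.servo_line(cmd(r,0,.0047,c),RH,max_speed=.05)
    f=FF(3)-f0;print(round(r,3),f.round(1),wheel().round(4))
    if np.abs(f).max()>5: print("STOP");break
print(env.get_obs()["clock"])
k=cam("scene");crop(k,315,110,110,110,6,"s16.png")
E
```

```text
[-0.09570362  0.24632675 -6.09458126] [ 1.598e-01 -1.000e-04  4.600e-03] 31.6333
0.154 [ 0.  -0.4 -0.5] [ 0.1535 -0.0002  0.0046]
0.15 [-0.1 -0.1 -0.4] [ 1.496e-01 -1.000e-04  4.600e-03]
0.146 [0.1 0.6 0.1] [ 1.457e-01 -1.000e-04  4.600e-03]
0.142 [-0.2 -0.7 -0.4] [ 1.416e-01 -1.000e-04  4.600e-03]
0.138 [ 0.4 -0.   0.4] [ 1.376e-01 -1.000e-04  4.600e-03]
0.134 [ 0.5 -0.2  0.1] [ 1.336e-01 -1.000e-04  4.600e-03]
0.13 [ 0.1  0.6 -0.4] [ 1.296e-01 -1.000e-04  4.600e-03]
0.126 [ 0.2 -0.2 -0.2] [ 1.256e-01 -1.000e-04  4.600e-03]
0.122 [ 0.4  0.3 -0.1] [ 1.216e-01 -1.000e-04  4.600e-03]
0.118 [0.2 0.  0.3] [ 1.176e-01 -1.000e-04  4.600e-03]
0.114 [ 0.8 -0.3 -0.1] [ 1.136e-01 -1.000e-04  4.600e-03]
0.11 [-0.7 -0.4  0.3] [ 1.096e-01 -1.000e-04  4.600e-03]
0.106 [ 0.3 -0.6 -0.6] [ 1.056e-01 -1.000e-04  4.600e-03]
35.225
```

View pics/s16.png

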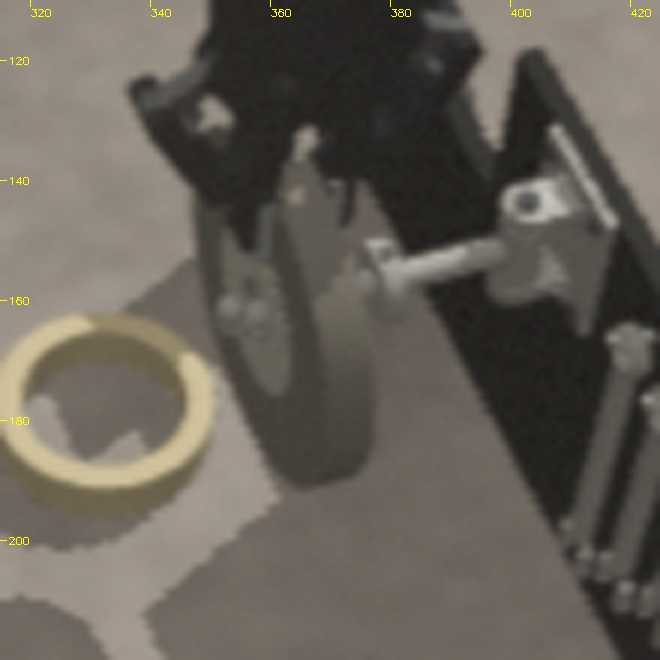

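```bash
python3 - <<'E'
from h import *
c=np.array([-.00022,-.00011,-.00008]);f0=np.load("f0.npy")
env.servo_line(cmd(.098,0,.0005,c),RH,max_speed=.04)
f=FF(4)-f0;print(f.round(1),wheel().round(4))
ok=np.abs(f).max()<5
rs=list(np.arange(.093,.082,-.003))+list(np.arange(.083,.055,-.0008))
for r in rs:
    if not ok: print("STOP");break
    env.servo_line(cmd(r,0,.0005,c),RH,max_speed=.03)
    f=FF(3)-f0;print(round(r,4),f.round(1),wheel().round(4))
    if f[0]>5.5: print("seat");break
    ok=np.abs(f[1:]).max()<6
print(env.get_obs()["clock"])
E
```

```text
[ 0.2 -0.5 -0. ] [ 0.0977 -0.0003  0.0001]
0.093 [-0.3 -0.6  0. ] [ 0.0926 -0.0001  0.0005]
0.09 [ 0.8 -0.  -0. ] [ 0.0897 -0.0001  0.0004]
0.087 [ 0.2 -0.1 -0. ] [ 0.0867 -0.0001  0.0004]
0.084 [-0.1 -0.  -0.2] [ 0.0837 -0.0001  0.0004]
0.083 [-0.3 -0.2 -0.1] [ 0.0828 -0.0001  0.0004]
0.0822 [ 0.6 -0.2  0.5] [ 0.0819 -0.0001  0.0004]
0.0814 [ 0.5 -0.2 -0.6] [ 0.0811 -0.0001  0.0004]
0.0806 [ 0.1 -0.3  0.5] [ 0.0804 -0.0001  0.0004]
0.0798 [-0.2 -0.2  0.2] [ 0.0796 -0.0001  0.0004]
0.079 [ 0.4 -0.5  0. ] [ 0.0787 -0.0001  0.0004]
0.0782 [ 0.5 -0.4 -0.1] [ 0.078  -0.0001  0.0004]
0.0774 [ 0.1 -0.1 -0.1] [ 0.0771 -0.0001  0.0004]
0.0766 [-0.3  0.3 -0.4] [ 0.0763 -0.0001  0.0004]
0.0758 [ 0.5 -0.1  0. ] [ 0.0756 -0.0001  0.0004]
0.075 [ 3.4 -0.7  0.7] [ 0.0755 -0.0001  0.0004]
0.0742 [ 5.5 -0.8  0.9] [ 0.0754 -0.0001  0.0004]
seat
40.15
```

```bash
python3 - <<'E'
from h import *
c=np.array([-.00022,-.00011,-.00008]);f0=np.load("f0.npy")
env.servo_line(cmd(.0736,0,.0005,c),RH,max_speed=.03)
for _ in range(4): env.dwell(.15);print((FF(3)-f0).round(1),wheel().round(4))
r=.0746
env.servo_line(cmd(r,0,.0005,c),RH,max_speed=.03);print("ease",(FF(3)-f0).round(1))
for h in [-.002,-.004,-.005,-.0055,-.006,-.0065,-.007,-.0075,-.008,-.0085,-.009]:
    env.servo_line(cmd(r,0,h,c),RH,max_speed=.03)
    f=FF(4)-f0;print(h,f.round(1),wheel().round(4))
    if f[2]>5.5: print("down");break
    if np.abs(f).max()>10: print("STOP");break
print(env.get_obs()["clock"])
k=cam("scene");crop(k,315,110,110,110,6,"s17.png")
E
```

```text
[ 6.6 -0.2  1.5] [ 0.0754 -0.      0.0005]
[ 7.1 -0.5  1.8] [ 0.0754 -0.0001  0.0005]
[ 7.  -1.   1.4] [ 0.0754 -0.0001  0.0004]
[ 6.9 -0.3  1.3] [ 0.0754 -0.0001  0.0004]
ease [ 5.9 -0.6  1.4]
-0.002 [6.  0.7 0.7] [ 0.0754  0.0003 -0.002 ]
-0.004 [6.  0.3 1.1] [ 0.0754  0.0005 -0.0038]
-0.005 [6.3 0.4 1.5] [ 0.0754  0.0006 -0.0046]
-0.0055 [6.8 0.2 2. ] [ 0.0754  0.0006 -0.005 ]
-0.006 [ 6.2 -0.   2.1] [ 0.0754  0.0006 -0.0055]
-0.0065 [5.8 0.3 2.2] [ 0.0755  0.0007 -0.0059]
-0.007 [ 6.7 -0.5  3.6] [ 0.0754  0.0007 -0.0061]
-0.0075 [ 6.9 -0.9  5.5] [ 0.0755  0.0008 -0.0062]
-0.008 [ 6.9 -1.6  6.9] [ 0.0755  0.0008 -0.0062]
down
43.925
```

View pics/s17.png

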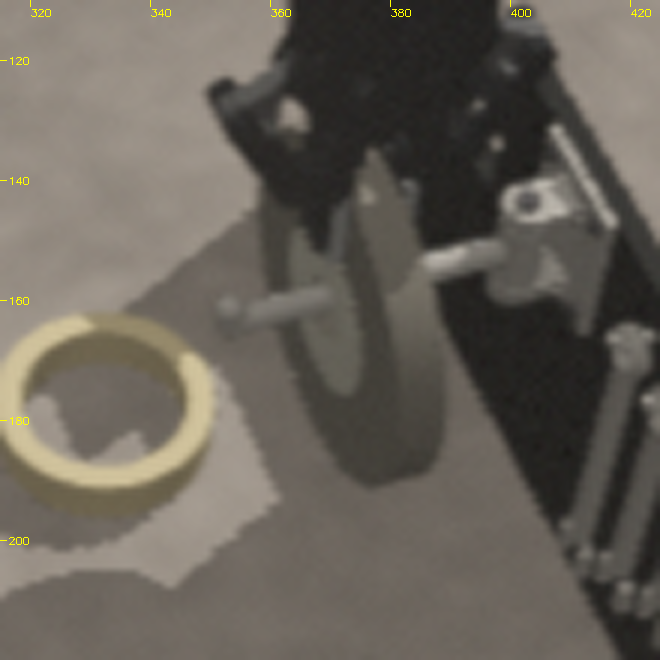

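```bash
python3 - <<'E'
from h import *
c=np.array([-.00022,-.00011,-.00008]);f0=np.load("f0.npy")
env.servo_line(cmd(.0754,.0003,-.0078,c),RH,max_speed=.03);env.dwell(.15);print((FF(4)-f0).round(1),wheel().round(4))
env.gripper_open();env.dwell(.2)
o=env.get_obs();print(o["grip_width"],o["contact_force"].round(2),o["clock"])
k=cam("wrist");crop(k,0,0,640,400,1,"w18.png")
k=cam("scene");crop(k,315,100,110,120,6,"s18.png")
E
```

```text
[ 5.2 -2.   7.3] [ 0.0755  0.0009 -0.0063]
0.08538354024051312 [0.54 0.86 0.76] 45.2667
```

View pics/w18.png

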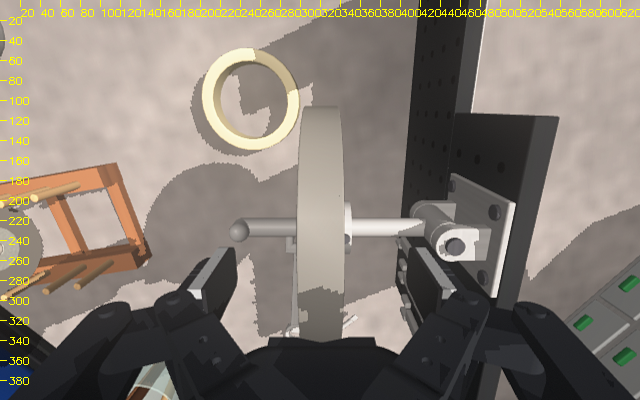

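View pics/s18.png

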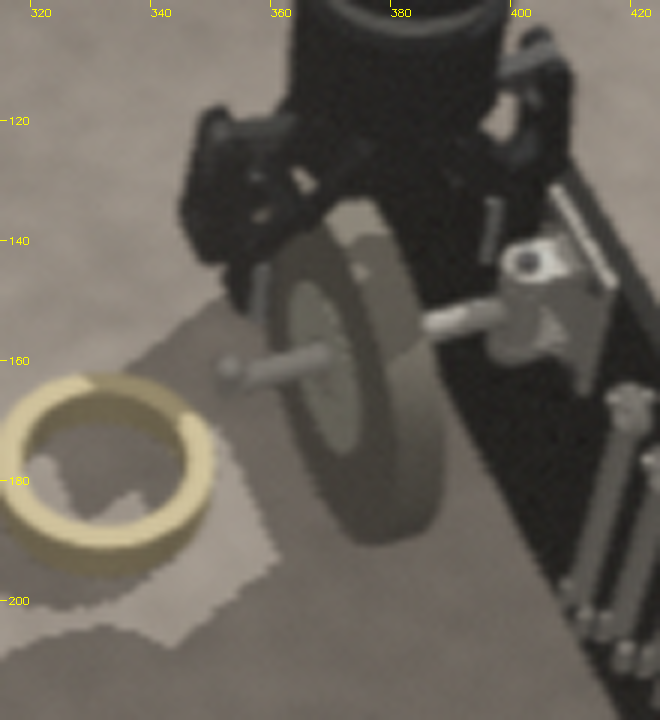

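```bash
python3 - <<'E'
from h import *
e=np.array(env.get_obs()["eef_pos"])
env.servo_line(e+[0,0,.04],max_speed=.06);print(env.get_obs()["contact_force"].round(2))
env.servo_line([e[0]-.02,e[1]-.06,.36],max_speed=.2)
q=env.get_obs()["qpos"].copy();q[0]-=1.0;env.move_joints(q);env.dwell(.3)
o=env.get_obs();print(o["eef_pos"],o["clock"])
k=cam("scene");crop(k,315,100,110,120,6,"s19.png");crop(k,0,0,640,400,1,"s19f.png")
k=cam("top");crop(k,130,105,160,180,4,"t19.png")
E
```

```text
[-0.01  0.02  0.31]
[ 0.34384491 -0.41102441  0.35840176] 49.35
```

View pics/s19.png

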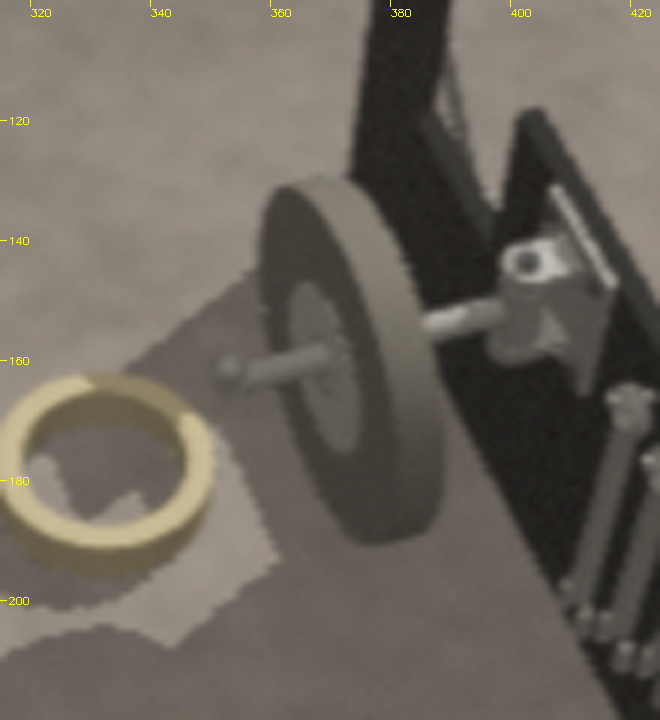

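View pics/s19f.png

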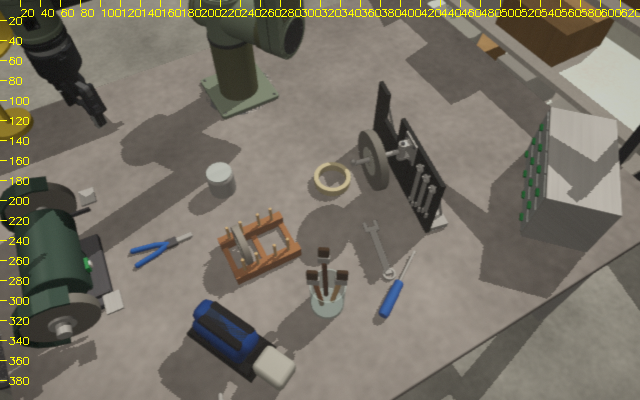

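View pics/t19.png

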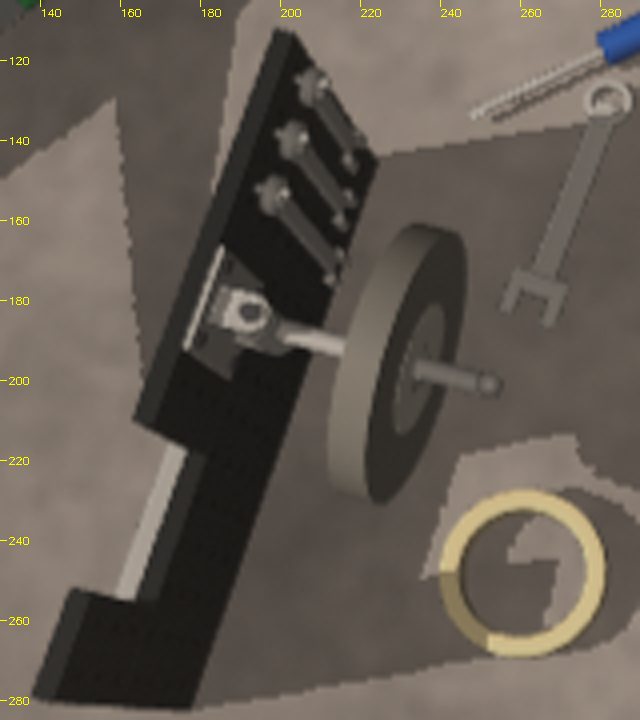

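```bash
python3 - <<'E'
from rig import env, workorder
print(workorder.close_job(), env.get_obs()["clock"])
E
```

```text
the job is handed in; nothing more can be done
the job is handed in; nothing more can be done
```

The larger wheel is hanging on the peg against the collar, released. I handed the job in at about 49 s of the 72 s allowed.

**Peg:** I swung it out with the closed fingers until it met its stop at about 7 N. The stop came where the board fit put square, and the peg's tip had not shifted in the final top picture.

**Wheel:** I lifted it out of the rack and threaded it on with no measurable contact force. It met the collar with its centre 75 mm from the pin. I pressed at about 7 N for roughly 0.8 s, then let it down until its weight was on the peg, about 6.2 mm below the centre line.

**Last checks:**
- The final scene and top pictures show the wheel hanging behind the turned-up tip with the arm well clear. The other things on the bench look as they did at the start, though I did not measure their positions again.
- I judged squareness and the gap to the collar by eye. The collar is hidden behind the wheel in those final pictures.

**What disagreed or went less well:**
- **Fingertips:** they end about 37 mm short of the reported tool point. The first sweep passed over the peg without touching it. I measured the gap in two camera views and worked around it from there.
- **Wheel outline:** the check in the scene picture sat 1 to 2 pixels inside my model, which is too coarse to settle millimetres. I relied on the wrist camera and the force readings for the fit.
- **Release:** the wheel was still pressed on the collar at about 5 N when I opened the gripper, because easing off had little effect. It stayed seated.

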